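Re-seat three porcelain blanks on a painter's bench

TASK

The three white porcelain pieces stand on the wrong stands: put the vase on the round banding wheel, the figurine on the square plaster tile and the lidded jar on the slatted wooden board, each upright and centred on its stand. No two pieces may share a stand, so first park one of them upright on a free patch of bare bench and let go of it there. Set every piece down gently without dropping it or knocking it over, let no piece touch another or the paint jar, saucer, cup and bowl lying around, and leave those where they are.

Things in the scene. Friction and masses are not known exactly. Their poses are not given: they have to be found in the camera images.
- vase: white porcelain vase, loose, 0.15-0.31 kg, 140 mm tall: foot 50 mm across, belly 68 mm at 48 mm height, then a straight round neck 26 mm across from 85 to 130 mm height, lip 34 mm across. It starts on the square tile. Origin: centre of its underside; z up its axis. Grip the neck from above.
- figurine: white porcelain figurine of a man in a long coat and brimmed hat, loose, 0.17-0.34 kg, 140 mm tall: round plinth 56 mm across, chest round and 36 mm across from 72 to 104 mm height, folded arms below that standing out 6 mm on its -x side (48 to 74 mm height), hat brim 33 mm across. It starts on the wooden board. Origin: centre of its underside; z up its axis. Grip the chest from above.
- jar: squat white porcelain jar, its lid fixed on, loose, 0.17-0.35 kg, 93 mm tall: straight body 58 mm across, lid 62 mm across at 60 mm height, on it a straight round knob 20 mm across from 72 to 93 mm height. It starts on the round wheel. Origin: centre of its underside; z up its axis. Grip the knob from above.
- wheel: round banding wheel, flat grey metal disc 120 mm across (dark rim to 123 mm), top 36 mm above the bench; fixed, does not turn. Origin: centre of its underside on the bench; z up.
- tile: square off-white plaster firing tile, 115 x 115 mm, 20 mm thick; fixed to the bench. Origin: centre of its underside on the bench; z up.
- board: slatted wooden board, 140 mm (its x) by 96 mm (its y), three slats, top 28 mm above the bench; fixed to the bench. Origin: centre of its underside, on the bench; z up.
- paint_jar: bystander, loose: closed amber glass paint jar, 54 mm across, 60 mm tall. Origin: centre of its underside. Apart from these ten entries the bench (z = 0) is bare within 0.78 m of the base axis and 45 degrees either side of straight ahead.
- saucer: bystander, loose: shallow ceramic saucer, 120 mm across, 18 mm tall. Origin: centre of its underside.
- water_cup: bystander, loose: grey plastic cup, 68 mm across the rim, 70 mm tall. Origin: centre of its underside.
- bowl: bystander, loose: terracotta bowl, 110 mm across the rim, 45 mm tall. Origin: centre of its underside.

How it is judged (in metres and radians):
On the way:
1. one of the three pieces stands upright, released and at rest on the bare bench (((height (world z) of vase below 0.006 m and angle between vase's own z axis and vertical below 0.1 rad and linear speed of vase below 0.02 m/s and contact force between vase and the fingers below 0.1 N) or (height (world z) of figurine below 0.006 m and angle between figurine's own z axis and vertical below 0.1 rad and linear speed of figurine below 0.02 m/s and contact force between figurine and the fingers below 0.1 N) or (height (world z) of jar below 0.006 m and angle between jar's own z axis and vertical below 0.1 rad and linear speed of jar below 0.02 m/s and contact force between jar and the fingers below 0.1 N))), for 0.2 s.
At the end, for the whole second after the job is handed in: the vase stands on the wheel, the figurine on the tile and the jar on the board, each within 15 mm of the centre of its stand, upright within 0.1 rad, its underside within 5 mm of the stand's top, released and at rest; paint jar, saucer, cup and bowl within 10 mm of where they began (horizontal distance between vase and wheel below 0.015 m and z of vase in the frame of wheel between 0.031 and 0.041 m and angle between each of vase, figurine, jar's own z axis and vertical below 0.1 rad and linear speed of each of vase, figurine, jar below 0.02 m/s and contact force between each of vase, figurine, jar and the fingers below 0.1 N and horizontal distance between figurine and tile below 0.015 m and z of figurine in the frame of tile between 0.015 and 0.025 m and horizontal distance between jar and board below 0.015 m and z of jar in the frame of board between 0.023 and 0.033 m and distance of each of paint_jar, saucer, water_cup, bowl from where it was at the start of the episode below 0.01 m); the robot touches nothing.
It fails at once if a bystander (paint jar, saucer, cup or bowl) is shifted more than 10 mm or tipped (distance of any of paint_jar, saucer, water_cup, bowl from where it was at the start of the episode above 0.01 m or angle between any of paint_jar, saucer, water_cup, bowl's own z axis and vertical above 0.35 rad).
It fails at once if a porcelain piece touches a bystander or another piece (contact force between any of vase, figurine, jar and paint_jar above 0.3 N or contact force between any of vase, figurine, jar and saucer above 0.3 N or contact force between any of vase, figurine, jar and water_cup above 0.3 N or contact force between any of vase, figurine, jar and bowl above 0.3 N or contact force between any of figurine, jar and vase above 0.3 N or contact force between jar and figurine above 0.3 N).
It fails at once if a porcelain piece is knocked over (angle between any of vase, figurine, jar's own z axis and vertical above 0.6 rad).
It fails at once if a porcelain piece is dropped (falls freely faster than 0.5 m/s, about 13 mm of fall) ((linear speed of vase above 0.5 m/s and contact force between vase and the fingers below 0.05 N) or (linear speed of figurine above 0.5 m/s and contact force between figurine and the fingers below 0.05 N) or (linear speed of jar above 0.5 m/s and contact force between jar and the fingers below 0.05 N)).
It also fails if it takes over 115 s, if anything falls off the work surface, if the arm or the gripper's body presses on something with over 40 N, if the wrist force passes 120 N, or if a joint passes its speed limit or range.

ROBOT

A 6-joint arm with a two-finger parallel gripper is mounted at the origin on the work surface. World frame = base frame: x ahead of the robot, y to its left, z up, the work surface at z = 0. Lengths are in mm, angles in degrees, forces in N, time in s.
With the tool pointing down it reaches from about 425 to 1125 mm from the base axis. Payload 14.9 kg.
Tool frame: the origin (TCP) lies between the finger pads; the fingertips stand 14 mm ahead of it and the grasp point (between the pads) lies 5 mm behind it; z points along the fingers, x is the direction in which the jaws open and shut, and the axes are right-handed (so a half turn about z gives the same grasp; the last joint's range is limited). The gripper opens to 91 mm and grips with 3 to 60 N. Pads are 32 mm wide; open, the fingers measure 118 mm over their backs; the gripper's body (76 mm by 178 mm) begins 60 mm behind the grasp point.
Start: joints at [-74.845, 21.709, 99.362, -0, 58.929, -1.908], TCP at [205.388, -669.204, 227.932] pointing down, gripper open.
Joint ranges: [-158.91, 158.91], [-42.39, 125.64], [0.06, 152.35], [-60.88, 240.88], [17.5, 164.5], [-176.32, 176.32]. Speed limits (degrees/s): [108.29, 108.29, 136.94, 180, 180, 180].

INTERFACE

Orientations are given as a 3x3 rotation matrix whose columns are the frame's x, y, z axes.
In Python, from station import r gives the robot as it stands.
- The arm moves only by the tool apply_moves, never from a script. Its argument "motion" is one flat list of numbers, 7 for each row, row after row: the shift along the tool's x, y, z in m, then the turn, a rotation vector about the tool's x, y, z in degrees, then the closure, from 0 (fully open) to 1 (shut). In form: [tx, ty, tz, wx, wy, wz, hand, tx, ty, tz, wx, wy, wz, hand, ...]. A call has exactly 8 rows; each row is the pose to reach, as a shift and turn from the pose commanded when the call began, along the tool's axes at that moment; what a row does not reach only later rows make up. A row lasts 1/10 s, in which the tool goes at most 50 mm and 8.59 degrees, less where a joint would pass 70% of its speed; a pose out of reach is approached as far as the arm can. A call with a gripper value outside its range is refused whole. The fingers move at their own pace and stop on an object; "squeeze" is the grip in N (left out, the last holds). Time passes only in rows, so rows that repeat a pose let the fingers close, or fill a call up. It gives the time, the measured TCP pose, the force and the opening at its end, in the units of the state.
- r.read_state(): the state, without advancing time (a new reading comes with each control period).
- r.capture(name): name is "scene" or "top"; returns a dict with "image" (420x560x3 uint8, red, green, blue), "mtx" (3x3 intrinsics, pixels), "k1" (the pictures are not rectified: a ray, as slopes to the right and down, at radius r is drawn at 1 + k1 r^2 times it, then the intrinsics apply), "camera_from_world" (4x4, takes a point from world to camera coordinates). Camera axes: x right, y up, looking along -z (the intrinsics and any distortion apply to the point x, -y, -z); pixel columns grow to the right and rows downward; lengths in mm; the calibration is good to about 2 mm. A picture is of the moment at which its call begins. There is no depth.
- r.finish_job(): hands the job in, once; it reports no verdict.
Trained networks look in the newest picture that a camera, given by its name, has taken for a name from the list of things; names that differ only in an ending like _2 or _b are one class to them, and where a whole thing is asked for, a point or a joint stands for the part that bears it (a point fixed in the world has none). Each returns a list of dicts, best first, with "confidence" (0 to 1); they miss things now and then, are a little off and sometimes report something else, mostly with a low value. They report only what shows in the picture. A call takes as long as a camera call.
- r.find_in(query, camera): "xyz" ([x, y, z] in mm, in world coordinates, good to about 4 mm: the middle of the surface that is visible of it).
- r.trace(query, camera): "region" (420x560 bool, what is visible of it).
The state is a dict: "t": time; "q": joint angles; "qd": joint speeds; "effort": joint torques, N m; "ee_pos": TCP position; "orientation": TCP orientation; "force": force on the tool from outside, world axes, zero at the start; "moment": the same for the moment, N m; "width": finger opening in mm.
Only numpy, scipy, OpenCV 4.12 (cv2) and the standard library are available. Lean on these libraries where they do the work, as an engineer would, in place of code of your own. Each camera call takes 0.05 s, during which the arm holds its last target.

## Working session

There is one attempt and no reset: what is moved stays moved. The work goes in short steps, Python scripts to look and compute and a tool call to move; the robot and the scene stay as the last step left them, time stands still between calls to the robot, and variables do not carry over. Pictures are saved under pics/ and viewed, and the job is handed in when it is done.

Besides the shell and the picture viewer there is one more tool, called after ">>>" as name(argument=value, ...) on one line, values as JSON. apply_moves: Moves the arm, as the interface text tells. Its arguments: {"type":"object","properties":{"motion":{"type":"array","items":{"type":"number"}},"squeeze":{"type":"number"}},"required":["motion"]}

```bash
mkdir -p pics; ls; python3 - <<'E'
from station import r
import cv2
s=r.read_state(); print(s)
for c in("scene","top"):
    d=r.capture(c); cv2.imwrite(f"pics/{c}0.png",d["image"][:,:,::-1]); print(d["mtx"],d["k1"],d["camera_from_world"])
    for n in "vase figurine jar wheel tile board paint_jar saucer water_cup bowl".split():
        print(c,n,[( [round(v) for v in f["xyz"]],round(f["confidence"],2)) for f in r.find_in(n,c)])
E
```

```text
pics
{'t': 0.0, 'q': array([-7.48462215e+01,  2.17394173e+01,  9.93969780e+01, -9.27522507e-04,
        5.89276753e+01, -1.90790064e+00]), 'qd': array([ 0.06975737,  0.0147097 ,  0.0121474 ,  0.00316708, -0.01522698,
       -0.00038455]), 'effort': array([ 1.45838294e-03, -7.63717675e+01, -4.34365296e+01,  6.50889566e-02,
        4.25368769e-02, -8.76914396e-05]), 'ee_pos': array([ 205.26941824, -668.81473296,  227.26539839]), 'orientation': array([[ 2.93408825e-01, -9.55987012e-01, -3.05704411e-04],
       [-9.55986407e-01, -2.93408984e-01,  1.07573603e-03],
       [-1.11808609e-03, -2.33811832e-05, -9.99999375e-01]]), 'force': array([ 0.96912161,  0.23605739, -0.38855134]), 'moment': array([ 0.00563237, -0.00295679, -0.0144752 ]), 'width': 91.18194407162306}
[[405.72607488   0.         274.28820458]
 [  0.         405.72607488 212.01545354]
 [  0.           0.           1.        ]] 0.02682598726264019 [[-1.30618010e-01  9.91350199e-01  1.27952382e-02  6.62544032e+01]
 [-6.87540045e-01 -9.98719036e-02  7.19245639e-01  3.57702716e+02]
 [ 7.14302192e-01  8.51491951e-02  6.94638030e-0
[... 612 characters left out ...]
 0.           1.        ]] -0.1134997006887364 [[-1.28709387e-02 -9.99909170e-01 -3.99879968e-03  1.72460021e+01]
 [ 9.80550749e-01 -1.34048207e-02  1.95807403e-01 -6.13014010e+02]
 [-1.95843221e-01 -1.40080094e-03  9.80634219e-01 -8.14059436e+02]
 [ 0.00000000e+00  0.00000000e+00  0.00000000e+00  1.00000000e+00]]
top vase [([466, 330, 92], 0.79)]
top figurine [([588, -34, 106], 0.74)]
top jar [([490, -314, 103], 0.97)]
top wheel [([486, -314, 32], 0.65)]
top tile [([460, 327, 18], 0.76)]
top board [([598, -17, 28], 0.86)]
top paint_jar [([693, 343, 58], 0.79)]
top saucer [([712, -204, 12], 0.79), ([599, -15, 30], 0.72)]
top water_cup [([800, -5, 38], 0.56)]
top bowl [([427, -25, 20], 0.62)]
```

View pics/scene0.png

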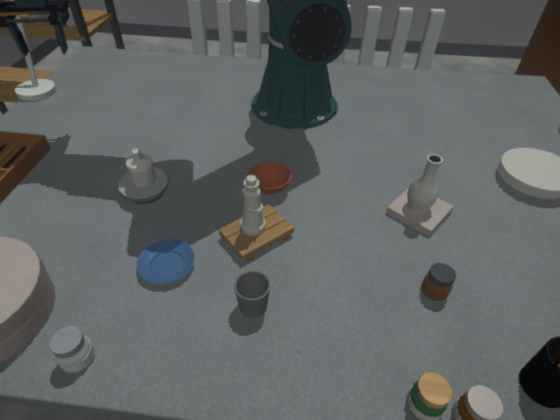

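View pics/top0.png

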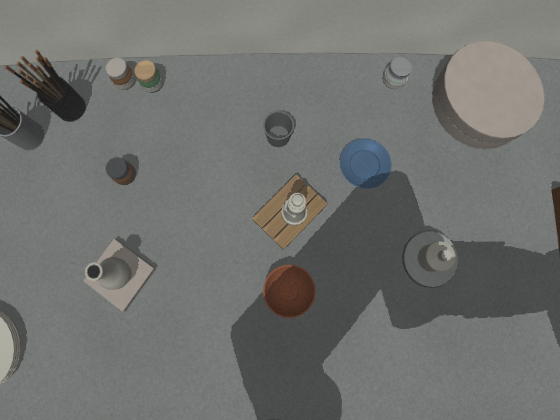

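```bash
cat > h.py <<'E'
from station import r
import numpy as np, cv2
from scipy.optimize import minimize
def proj(d,P):
    P=np.atleast_2d(P).astype(float)
    c=P@d["camera_from_world"][:3,:3].T+d["camera_from_world"][:3,3]
    a=np.c_[c[:,0],-c[:,1]]/(-c[:,2:3]); r2=(a**2).sum(1,keepdims=True)
    a=a*(1+d["k1"]*r2); K=d["mtx"]
    return a@K[:2,:2].T+K[:2,2]
T=np.linspace(0,2*np.pi,40,endpoint=False)
def ring(x,y,z,rad): return np.c_[x+rad*np.cos(T),y+rad*np.sin(T),np.full(40,z)]
PROF={"vase":[(0,25),(20,30),(48,34),(66,29),(85,13),(130,13),(140,17)],
"figurine":[(0,28),(10,28),(14,22),(48,20),(72,18),(104,18),(108,11),(122,11),(124,16.5),(128,16.5),(129,11),(140,10)],
"jar":[(0,29),(58,29),(60,31),(64,31),(72,10),(93,10)],
"paint_jar":[(0,27),(60,27)],"saucer":[(0,30),(18,60)],"water_cup":[(0,25),(70,34)],"bowl":[(0,30),(45,55)],
"wheel":[(30,61.5),(36,61.5)]}
S=4
def sil(d,name,x,y,z0,yaw=0):
    m=np.zeros((420*S,560*S),np.uint8)
    def hull(P):
        h=cv2.convexHull(((proj(d,P)+.5)*S).astype(np.float32)); cv2.fillConvexPoly(m,np.round(h).astype(np.int32),1)
    if name in("tile","board"):
        a,b,t=(57.5,57.5,20) if name=="tile" else (70,48,28)
        R=np.array([[np.cos(yaw),-np.sin(yaw)],[np.sin(yaw),np.cos(yaw)]])
        q=np.array([[a,b],[a,-b],[-a,-b],[-a,b]])@R.T+[x,y]
        hull(np.r_[np.c_[q,[t]*4],np.c_[q,[0]*4]])
    else:
        p=PROF[name]
        for (z1,r1),(z2,r2) in zip(p,p[1:]): hull(np.r_[ring(x,y,z0+z1,r1),ring(x,y,z0+z2,r2)])
    return cv2.resize(m.astype(np.float32),(560,420),interpolation=cv2.INTER_AREA)
def fit(ds,masks,name,z0,p0,ignore=None):
    def cost(p):
        c=0
        for i,d in enumerate(ds):
            if masks[i] is None: continue
            w=1 if ignore is None else ~ignore[i]
            s=sil(d,name,p[0],p[1],z0,np.radians(p[2]) if len(p)>2 else 0)
            c+=(w*np.abs(s-masks[i])).sum()/ (masks[i].sum())
        return c
    sim=np.vstack([p0]+[np.array(p0)+np.eye(len(p0))[i]*(8 if i<2 else 12) for i in range(len(p0))])
    o=minimize(cost,p0,method="Nelder-Mead",options=dict(initial_simplex=sim,xatol=.1,fatol=1e-4,maxfev=150))
    return o.x,o.fun
def overlay(d,masks,fn):
    im=d["image"][:,:,::-1].copy()
    im=cv2.resize(im,None,fx=1.4,fy=1.4)
    for m in masks:
        c,_=cv2.findContours((cv2.resize(m.astype(np.float32),(784,588))>.5).astype(np.uint8),cv2.RETR_EXTERNAL,cv2.CHAIN_APPROX_NONE)
        cv2.drawContours(im,c,-1,(0,0,255),1)
    cv2.imwrite(fn,im)
E
cat > meas.py <<'E'
from h import *
import pickle
cs=("scene","top")
ds=[r.capture(c) for c in cs]
M={}
for n in "vase figurine jar wheel tile board paint_jar saucer water_cup bowl".split():
    for i,c in enumerate(cs):
        t=r.trace(n,c); M[n,i]=t[0]["region"] if t else None
        print(n,c,[(round(f["confidence"],2),int(f["region"].sum())) for f in t])
pickle.dump((ds,M),open("m.pkl","wb"))
E
python3 meas.py
cat > f.py <<'E'
from h import *
import pickle
ds,M=pickle.load(open("m.pkl","rb"))
init={"wheel":(0,(490,-314)),"tile":(0,(465,328,45)),"board":(0,(605,-18,45)),"vase":(20,(466,330)),"figurine":(28,(590,-30)),"jar":(36,(490,-314)),
"paint_jar":(0,(693,343)),"saucer":(0,(712,-204)),"water_cup":(0,(790,-5)),"bowl":(0,(420,-22))}
own={"wheel":"jar","tile":"vase","board":"figurine"}
for i in (0,1):pass
ov=[[],[]]
for n,(z,p) in init.items():
    ig=None
    if n in own: ig=[cv2.dilate(M[own[n],i].astype(np.uint8),np.ones((3,3)))>0 for i in (0,1)]
    x,f=fit(ds,[M[n,0],M[n,1]],n,z,p,ig)
    e=[fit(ds,[M[n,i] if i==k else None for i in (0,1)],n,z,tuple(x),ig)[0] for k in (0,1) if M[n,k] is not None]
    print(n,np.round(x,1),round(f,3),[np.round(v,1) for v in e])
    for i in (0,1): ov[i].append(sil(ds[i],n,x[0],x[1],z,np.radians(x[2]) if len(x)>2 else 0))
overlay(ds[0],ov[0],"pics/os.png");overlay(ds[1],ov[1],"pics/ot.png")
E
python3 f.py
```

```text
vase scene [(0.65, 1186)]
vase top [(0.93, 1048), (0.35, 1630)]
figurine scene [(0.83, 1115)]
figurine top [(0.88, 646)]
jar scene [(0.91, 824)]
jar top [(0.83, 893)]
wheel scene [(0.56, 1055)]
wheel top [(0.88, 1575)]
tile scene [(0.93, 1440)]
tile top [(0.69, 1823)]
board scene [(0.71, 1885)]
board top [(0.93, 2159)]
paint_jar scene [(0.66, 907)]
paint_jar top [(0.9, 573)]
saucer scene [(0.85, 1981)]
saucer top [(0.76, 2050)]
water_cup scene [(0.8, 1318), (0.61, 975)]
water_cup top [(0.7, 826)]
bowl scene [(0.74, 1017), (0.51, 1377)]
bowl top [(0.83, 2184)]
wheel [ 492.6 -327.7] 0.263 [array([ 498.8, -327.2]), array([ 491.3, -327.2])]
tile [468.1 348.3  54.8] 0.087 [array([469.3, 347.6,  55.1]), array([468. , 349.2,  54.5])]
board [601.9 -26.7 135.2] 0.172 [array([601.7, -28.5, 137.2]), array([601.8, -26.8, 135.1])]
vase [467.9 341.8] 0.159 [array([470. , 340.4]), array([468. , 342.8])]
figurine [597.8 -36.5] 0.149 [array([601. , -36.5]), array([596.9, -35.9])]
jar [ 493.2 -326.9] 0.244 [array([ 490.6, -329.1]), array([ 492.9, -325. ])]
paint_jar [698.  350.9] 0.468 [array([697.9, 351. ]), array([697.2, 350.1])]
saucer [ 713.1 -202.1] 0.09 [array([ 714.7, -202.6]), array([ 711.3, -201.9])]
water_cup [784.1  -5.3] 0.189 [array([788.2,  -5.6]), array([782.,  -5.])]
bowl [429.2 -21.4] 0.162 [array([429.2, -21.4]), array([429.2, -22.4])]
```

View pics/os.png

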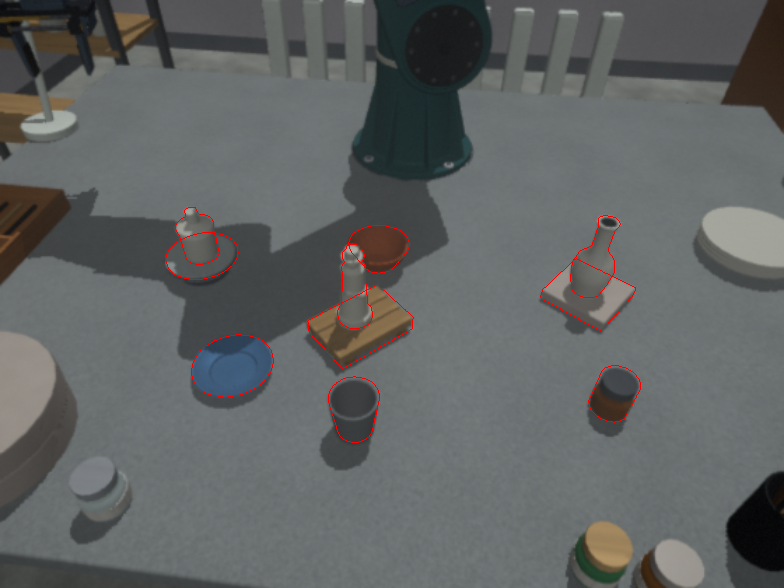

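View pics/ot.png

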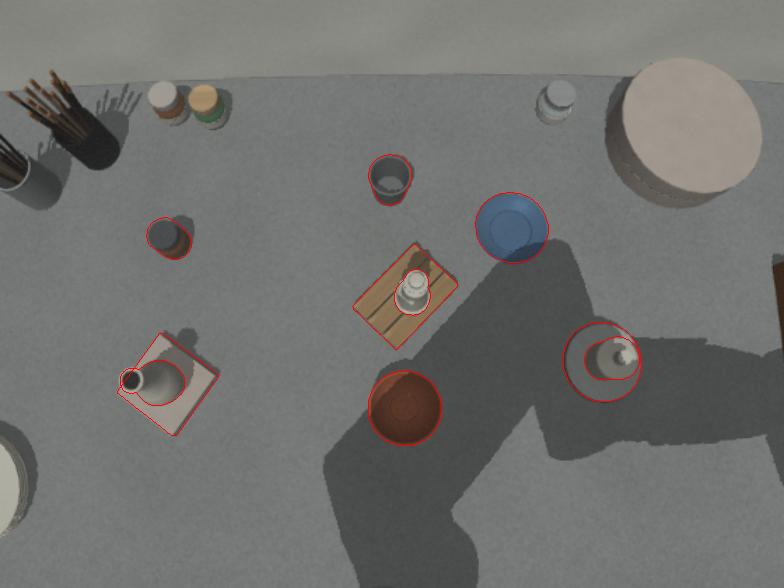

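```bash
cat >> h.py <<'E'
def zoom(d,items,cx,cy,fn,w=50):
    im=d["image"][cy-w:cy+w,cx-w:cx+w,::-1]; f=6
    a=cv2.resize(im,None,fx=f,fy=f,interpolation=cv2.INTER_CUBIC); a=cv2.convertScaleAbs(a,alpha=1.4)
    for it in items:
        m=sil(d,*it)[cy-w:cy+w,cx-w:cx+w]
        c,_=cv2.findContours((cv2.resize(m,None,fx=f,fy=f)>.5).astype(np.uint8),cv2.RETR_EXTERNAL,cv2.CHAIN_APPROX_NONE)
        cv2.drawContours(a,c,-1,(0,0,255),1)
    return a
E
python3 - <<'E'
from h import *
import pickle
ds,M=pickle.load(open("m.pkl","rb"))
it=[("jar",493,-327,36),("wheel",492.6,-327.7,0)]
a=zoom(ds[0],it,140,175,0,33);b=zoom(ds[1],it,432,257,0,33)
it=[("figurine",597.8,-36.5,28),("board",601.9,-26.7,0,np.radians(135.2))]
c=zoom(ds[0],it,255,215,0,43)[:396,50:446];e=zoom(ds[1],it,293,210,0,43)[50:446,50:446]
cv2.imwrite("pics/z.png",np.hstack([a,b]));cv2.imwrite("pics/z2.png",np.hstack([c,e]))
E
```

```text
(no output)
```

View pics/z.png

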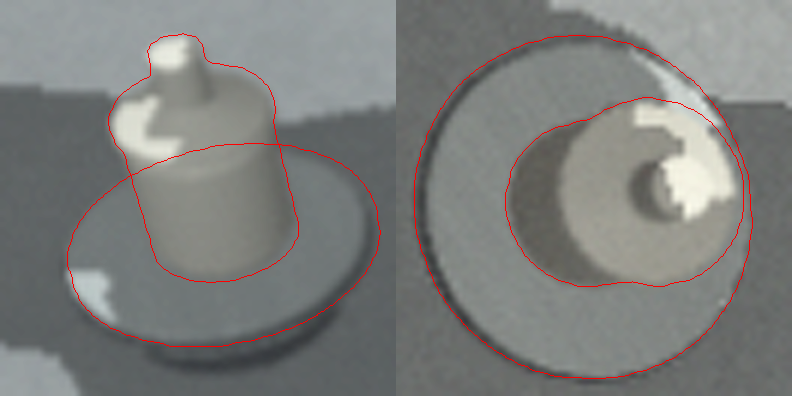

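View pics/z2.png

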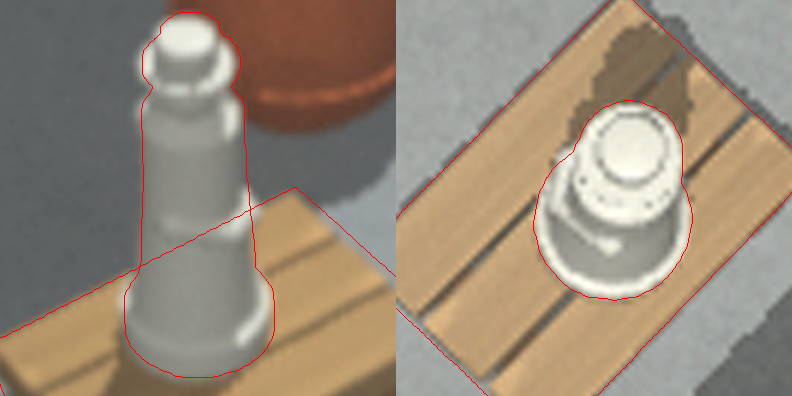

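>>> apply_moves(motion=[-0.0243,-0.0375,0,0,0,0,0,-0.0486,-0.0751,0,0,0,0,0,-0.0728,-0.1126,0,0,0,0,0,-0.0971,-0.1502,0,0,0,0,0,-0.1214,-0.1877,0,0,0,0,0,-0.1457,-0.2252,0,0,0,0,0,-0.17,-0.2628,0,0,0,0,0,-0.1942,-0.3003,0,0,0,0,0], squeeze=15)

```text
t: 3.0
ee_pos: [436.5, -394.0, 228.2]
orientation: [[0.293, -0.956, 0.0], [-0.956, -0.293, -0.0], [0.0, -0.0, -1.0]]
force: [1.6, -1.0, -0.2]
width: 91.5
```

```bash
cat > go.py <<'E'
import sys
from h import *
# go.py x y z : shift in tool axes from measured pose
s=r.read_state(); R=s["orientation"]; p=s["ee_pos"]
print("t",s["t"],"p",p.round(1),"R",R.round(4).tolist(),"w",round(s["width"],1),"F",s["force"].round(1),"q6",s["q"].round(1))
if len(sys.argv)>1:
    t=np.array([float(a) for a in sys.argv[1:4]]); print("shift m",(R.T@(t-p)/1000).round(4))
E
python3 go.py 493 -327 200
```

```text
t 3.0 p [ 436.5 -394.   228.2] R [[0.2933, -0.956, 0.0004], [-0.956, -0.2933, -0.0003], [0.0004, -0.0003, -1.0]] w 91.5 F [ 1.6 -1.  -0.2] q6 [-44.3  11.7 112.6   0.   55.7  28.6]
shift m [-0.0475 -0.0737  0.0282]
```

>>> apply_moves(motion=[-0.0145,-0.0225,0.008,0,0,0,0,-0.029,-0.045,0.016,0,0,0,0,-0.04,-0.062,0.023,0,0,0,0,-0.0485,-0.075,0.028,0,0,0,0,-0.0485,-0.075,0.028,0,0,0,0,-0.0485,-0.075,0.028,0,0,0,0,-0.0485,-0.075,0.028,0,0,0,0,-0.0485,-0.075,0.028,0,0,0,0])

```text
t: 3.8
ee_pos: [492.6, -327.8, 200.3]
orientation: [[0.293, -0.956, 0.0], [-0.956, -0.293, -0.0], [0.0, -0.0, -1.0]]
force: [-0.9, -0.4, 1.4]
width: 91.3
```

```bash
python3 go.py 493 -327 200; python3 - <<'E'
from h import *
ds=[r.capture(c) for c in("scene","top")]
o=[]
for d in ds:
    u=proj(d,[493,-327,129])[0].astype(int);o.append(zoom(d,[("jar",493,-327,36)],max(u[0],33),u[1],0,33))
cv2.imwrite("pics/a1.png",np.hstack(o))
E
```

```text
t 3.8 p [ 492.6 -327.8  200.3] R [[0.2925, -0.9563, 0.0004], [-0.9563, -0.2925, -0.0003], [0.0004, -0.0003, -1.0]] w 91.3 F [-0.9 -0.4  1.4] q6 [-35.9  14.1 113.   -0.   52.9  37.1]
shift m [-0.0007 -0.0006  0.0003]
```

View pics/a1.png

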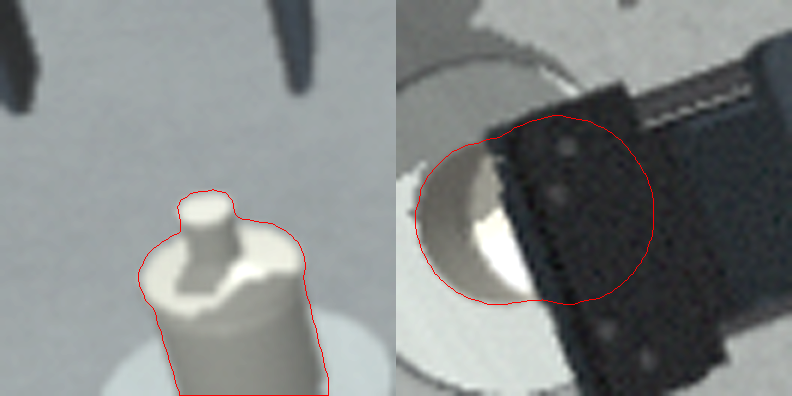

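>>> apply_moves(motion=[0,0,0.015,0,0,0,0.1,0,0,0.033,0,0,0,0.2,0,0,0.05,0,0,0,0.3,0,0,0.064,0,0,0,0.4,0,0,0.073,0,0,0,0.5,0,0,0.076,0,0,0,0.6,0,0,0.076,0,0,0,0.65,0,0,0.076,0,0,0,0.65])

```text
t: 4.7
ee_pos: [493.3, -327.3, 124.4]
orientation: [[0.293, -0.956, 0.001], [-0.956, -0.293, -0.0], [0.001, -0.0, -1.0]]
force: [-0.5, -0.4, 0.4]
width: 32.6
```

>>> apply_moves(motion=[0,0,0,0,0,0,0.7,0,0,0,0,0,0,0.74,0,0,0,0,0,0,0.78,0,0,0,0,0,0,0.82,0,0,0,0,0,0,1,0,0,0,0,0,0,1,0,0,0,0,0,0,1,0,0,0,0,0,0,1], squeeze=20)

```text
t: 5.5
ee_pos: [493.1, -327.0, 124.2]
orientation: [[0.293, -0.956, 0.0], [-0.956, -0.293, 0.0], [-0.0, -0.0, -1.0]]
force: [-0.7, 3.2, 6.0]
width: 19.2
```

>>> apply_moves(motion=[0,0,0,0,0,0,1,0,0,-0.003,0,0,0,1,0,0,-0.008,0,0,0,1,0,0,-0.018,0,0,0,1,0,0,-0.03,0,0,0,1,0,0,-0.045,0,0,0,1,0,0,-0.055,0,0,0,1,0,0,-0.06,0,0,0,1], squeeze=30)

```text
t: 6.3
ee_pos: [493.5, -327.4, 185.7]
orientation: [[0.293, -0.956, 0.002], [-0.956, -0.293, -0.001], [0.002, -0.001, -1.0]]
force: [-0.4, -0.2, -2.4]
width: 18.7
```

```bash
python3 go.py 500 -170 184; python3 - <<'E'
from h import *
ds=[r.capture(c) for c in("scene","top")]
o=[]
for d in ds:
    u=proj(d,[493,-327,159])[0].astype(int);o.append(zoom(d,[("jar",493,-327,96)],max(u[0],33),u[1],0,33))
cv2.imwrite("pics/a2.png",np.hstack(o))
E
```

```text
t 6.3 p [ 493.5 -327.4  185.7] R [[0.2934, -0.956, 0.0016], [-0.956, -0.2934, -0.0012], [0.0016, -0.0012, -1.0]] w 18.7 F [-0.4 -0.2 -2.4] q6 [-35.8  15.3 113.3   0.   51.3  37.1]
shift m [-0.1486 -0.0524  0.0015]
```

View pics/a2.png

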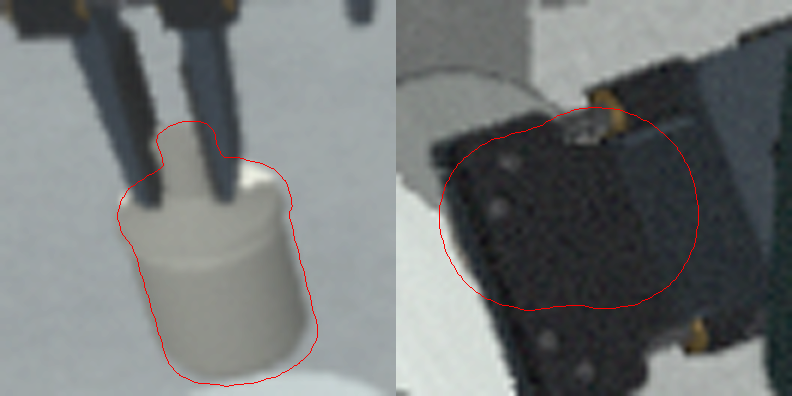

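>>> apply_moves(motion=[-0.012,-0.0043,0,0,0,0,1,-0.037,-0.0132,0,0,0,0,1,-0.0666,-0.0238,0,0,0,0,1,-0.0962,-0.0343,0,0,0,0,1,-0.1228,-0.0438,0,0,0,0,1,-0.1406,-0.0502,0,0,0,0,1,-0.148,-0.0528,0,0,0,0,1,-0.148,-0.0528,0,0,0,0,1])

```text
t: 7.2
ee_pos: [499.7, -169.1, 183.6]
orientation: [[0.295, -0.956, -0.001], [-0.956, -0.295, 0.0], [-0.0, 0.001, -1.0]]
force: [0.3, -0.6, -2.1]
width: 19.0
```

```bash
python3 go.py 500 -170 90; python3 - <<'E'
from h import *
ds=[r.capture(c) for c in("scene","top")]
o=[]
for d in ds:
    u=proj(d,[500,-170,120])[0].astype(int);o.append(zoom(d,[("jar",500,-170,96)],max(u[0],33),u[1],0,33))
cv2.imwrite("pics/a3.png",np.hstack(o))
E
```

```text
t 7.2 p [ 499.7 -169.1  183.6] R [[0.2947, -0.9556, -0.0006], [-0.9556, -0.2947, 0.0003], [-0.0005, 0.0005, -1.0]] w 19.0 F [ 0.3 -0.6 -2.1] q6 [-21.2   9.8 120.5   0.   49.7  51.6]
shift m [ 0.001  -0.      0.0936]
```

View pics/a3.png

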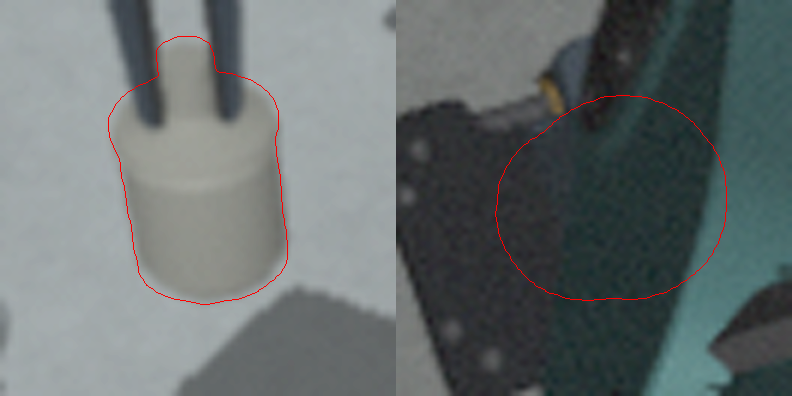

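>>> apply_moves(motion=[0,0,0.01,0,0,0,1,0,0,0.027,0,0,0,1,0,0,0.047,0,0,0,1,0,0,0.065,0,0,0,1,0,0,0.079,0,0,0,1,0,0,0.087,0,0,0,1,0,0,0.091,0,0,0,1,0,0,0.092,0,0,0,1])

```text
t: 8.1
ee_pos: [500.1, -170.2, 91.8]
orientation: [[0.293, -0.956, -0.0], [-0.956, -0.293, 0.0], [-0.0, 0.0, -1.0]]
force: [-0.8, -0.5, -2.1]
width: 18.7
```

>>> apply_moves(motion=[0,0,0.001,0,0,0,1,0,0,0.002,0,0,0,1,0,0,0.003,0,0,0,1,0,0,0.0035,0,0,0,1,0,0,0.004,0,0,0,1,0,0,0.004,0,0,0,1,0,0,0.004,0,0,0,1,0,0,0.004,0,0,0,1])

```text
t: 8.9
ee_pos: [500.1, -170.1, 88.1]
orientation: [[0.293, -0.956, 0.0], [-0.956, -0.293, -0.0], [0.0, -0.0, -1.0]]
force: [-1.0, 2.4, 3.4]
width: 18.8
```

>>> apply_moves(motion=[0,0,0,0,0,0,0.78,0,0,0,0,0,0,0.76,0,0,0,0,0,0,0.73,0,0,0,0,0,0,0.7,0,0,0,0,0,0,0.66,0,0,0,0,0,0,0.6,0,0,0,0,0,0,0.5,0,0,0,0,0,0,0.5])

```text
t: 9.7
ee_pos: [500.0, -170.1, 87.9]
orientation: [[0.293, -0.956, 0.0], [-0.956, -0.293, 0.0], [0.0, -0.0, -1.0]]
force: [-0.5, -0.6, -0.2]
width: 45.4
```

>>> apply_moves(motion=[0,0,0,0,0,0,0.3,0,0,-0.005,0,0,0,0.2,0,0,-0.02,0,0,0,0.1,0,0,-0.045,0,0,0,0,0,0,-0.08,0,0,0,0,0,0,-0.12,0,0,0,0,0,0,-0.16,0,0,0,0,0,0,-0.182,0,0,0,0])

```text
t: 10.5
ee_pos: [500.8, -170.4, 274.6]
orientation: [[0.293, -0.956, 0.004], [-0.956, -0.293, -0.002], [0.003, -0.004, -1.0]]
force: [0.4, 0.1, 0.1]
width: 91.3
```

```bash
python3 go.py; python3 - <<'E'
from h import *
ds=[r.capture(c) for c in("scene","top")]
o=[]
for d in ds:
    u=proj(d,[500,-170,40])[0].astype(int);o.append(zoom(d,[("jar",500,-170,0)],max(u[0],33),u[1],0,33))
cv2.imwrite("pics/a4.png",np.hstack(o))
E
```

```text
t 10.5 p [ 500.8 -170.4  274.6] R [[0.2934, -0.956, 0.0042], [-0.956, -0.2934, -0.0016], [0.0028, -0.0035, -1.0]] w 91.3 F [0.4 0.1 0.1] q6 [-21.3   2.7 117.4   0.   59.6  51.6]
```

View pics/a4.png

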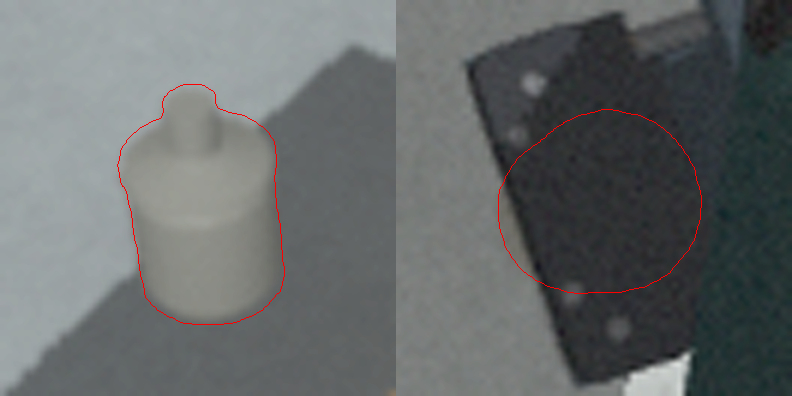

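>>> apply_moves(motion=[-0.025,-0.006,0,0,0,0,0,-0.065,-0.0156,0,0,0,0,0,-0.105,-0.0252,0,0,0,0,0,-0.145,-0.0348,0,0,0,0,0,-0.185,-0.0443,0,0,0,0,0,-0.225,-0.0539,0,0,0,0,0,-0.265,-0.0635,0,0,0,0,0,-0.305,-0.0731,0,0,0,0,0])

```text
t: 11.4
ee_pos: [479.6, 144.5, 269.9]
orientation: [[0.293, -0.956, -0.0], [-0.956, -0.293, -0.0], [0.0, 0.0, -1.0]]
force: [1.0, -0.2, 1.0]
width: 91.2
```

>>> apply_moves(motion=[-0.04,-0.0096,0,0,0,0,0,-0.08,-0.0192,0,0,0,0,0,-0.12,-0.0288,0,0,0,0,0,-0.155,-0.0372,0,0,0,0,0,-0.18,-0.0431,0,0,0,0,0,-0.194,-0.0465,0,0,0,0,0,-0.194,-0.0465,0,0,0,0,0,-0.194,-0.0465,0,0,0,0,0])

```text
t: 12.2
ee_pos: [467.8, 341.3, 269.7]
orientation: [[0.294, -0.956, -0.0], [-0.956, -0.294, -0.0], [0.0, 0.001, -1.0]]
force: [-0.4, -1.1, -0.3]
width: 91.3
```

```bash
python3 go.py 468 342 270; python3 - <<'E'
from h import *
ds=[r.capture(c) for c in("scene","top")]
o=[]
for d in ds:
    u=proj(d,[468,342,90])[0].astype(int);o.append(zoom(d,[("vase",468,342,20)],max(u[0],33),u[1],0,33))
cv2.imwrite("pics/a5.png",np.hstack(o))
E
```

```text
t 12.2 p [467.8 341.3 269.7] R [[0.2935, -0.956, -0.0005], [-0.956, -0.2935, -0.0005], [0.0003, 0.0006, -1.0]] w 91.3 F [-0.4 -1.1 -0.3] q6 [ 33.8   8.1 112.1  -0.   59.9 106.7]
shift m [-0.0006 -0.0004 -0.0003]
```

View pics/a5.png

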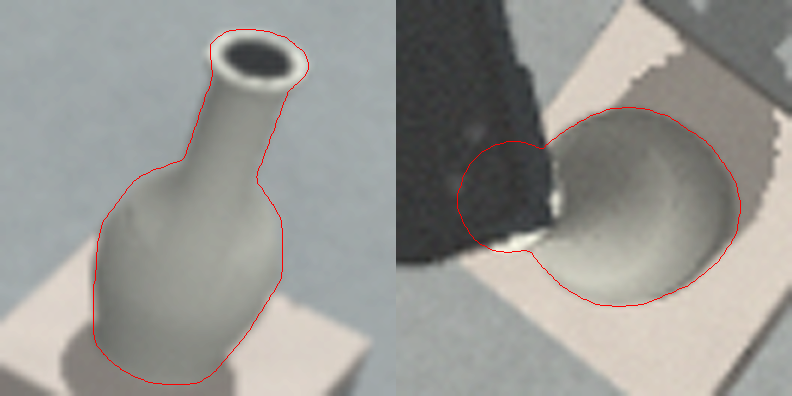

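>>> apply_moves(motion=[0,0,0.015,0,0,0,0,0,0,0.042,0,0,0,0,0,0,0.072,0,0,0,0,0,0,0.102,0,0,0,0,0,0,0.125,0,0,0,0.1,0,0,0.14,0,0,0,0.3,0,0,0.146,0,0,0,0.5,0,0,0.146,0,0,0,0.58])

```text
t: 13.1
ee_pos: [467.8, 341.7, 123.4]
orientation: [[0.293, -0.956, -0.001], [-0.956, -0.293, -0.0], [0.0, 0.001, -1.0]]
force: [0.7, -0.5, 1.1]
width: 62.3
```

>>> apply_moves(motion=[0,0,0,0,0,0,0.62,0,0,0,0,0,0,0.66,0,0,0,0,0,0,0.7,0,0,0,0,0,0,0.74,0,0,0,0,0,0,1,0,0,0,0,0,0,1,0,0,0,0,0,0,1,0,0,0,0,0,0,1], squeeze=30)

```text
t: 13.9
ee_pos: [468.4, 342.3, 124.6]
orientation: [[0.293, -0.956, 0.001], [-0.956, -0.293, 0.0], [-0.0, -0.001, -1.0]]
force: [0.6, -1.9, 6.8]
width: 31.7
```

>>> apply_moves(motion=[0,0,0,0,0,0,1,0,0,-0.003,0,0,0,1,0,0,-0.01,0,0,0,1,0,0,-0.025,0,0,0,1,0,0,-0.047,0,0,0,1,0,0,-0.07,0,0,0,1,0,0,-0.09,0,0,0,1,0,0,-0.1,0,0,0,1])

```text
t: 14.7
ee_pos: [468.5, 342.5, 226.7]
orientation: [[0.293, -0.956, 0.002], [-0.956, -0.293, 0.002], [-0.001, -0.003, -1.0]]
force: [0.2, 0.3, -2.4]
width: 31.7
```

```bash
python3 go.py 468 342 270; python3 - <<'E'
from h import *
ds=[r.capture(c) for c in("scene","top")]
o=[]
for d in ds:
    u=proj(d,[468,342,190])[0].astype(int);o.append(zoom(d,[("vase",468,342,120)],max(u[0],33),u[1],0,33))
cv2.imwrite("pics/a6.png",np.hstack(o))
E
```

```text
t 14.7 p [468.5 342.5 226.7] R [[0.2934, -0.956, 0.0023], [-0.956, -0.2934, 0.0016], [-0.0009, -0.0027, -1.0]] w 31.7 F [ 0.2  0.3 -2.4] q6 [ 33.9  11.1 113.6   0.   55.2 106.8]
shift m [ 0.0003  0.0005 -0.0433]
```

View pics/a6.png

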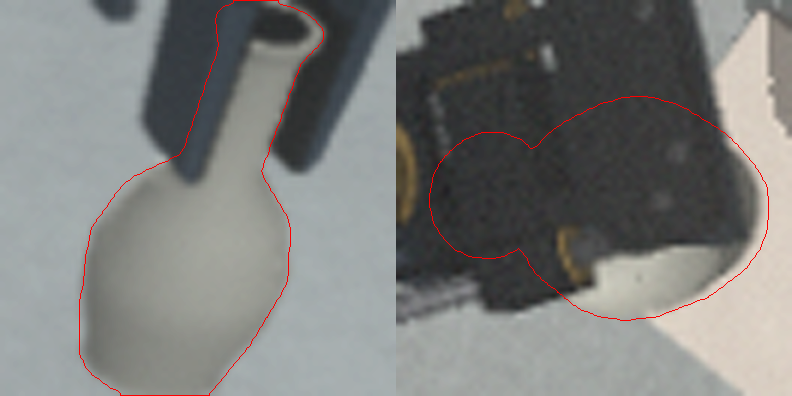

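>>> apply_moves(motion=[0.0077,0.0021,-0.003,0,0,0,1,0.0213,0.0057,-0.008,0,0,0,1,0.0406,0.0108,-0.014,0,0,0,1,0.0638,0.017,-0.02,0,0,0,1,0.089,0.0237,-0.025,0,0,0,1,0.116,0.0309,-0.028,0,0,0,1,0.145,0.0387,-0.03,0,0,0,1,0.174,0.0464,-0.03,0,0,0,1], squeeze=40)

```text
t: 15.6
ee_pos: [474.0, 160.0, 253.7]
orientation: [[0.293, -0.956, -0.001], [-0.956, -0.293, -0.0], [0.0, 0.001, -1.0]]
force: [-0.0, 0.9, -2.6]
width: 30.9
```

>>> apply_moves(motion=[0.03,0.008,0,0,0,0,1,0.06,0.016,0,0,0,0,1,0.09,0.024,0,0,0,0,1,0.12,0.032,0,0,0,0,1,0.15,0.04,0,0,0,0,1,0.18,0.048,0,0,0,0,1,0.21,0.056,0,0,0,0,1,0.24,0.064,0,0,0,0,1])

```text
t: 16.4
ee_pos: [482.7, -88.0, 253.5]
orientation: [[0.293, -0.956, -0.001], [-0.956, -0.293, 0.0], [-0.0, 0.001, -1.0]]
force: [0.0, 0.0, -3.1]
width: 31.4
```

>>> apply_moves(motion=[0.03,0.008,0,0,0,0,1,0.06,0.016,0,0,0,0,1,0.09,0.024,0,0,0,0,1,0.12,0.032,0,0,0,0,1,0.15,0.04,0,0,0,0,1,0.178,0.0475,0,0,0,0,1,0.201,0.0535,0,0,0,0,1,0.217,0.0578,0,0,0,0,1])

```text
t: 17.2
ee_pos: [491.1, -312.3, 253.4]
orientation: [[0.292, -0.956, -0.001], [-0.956, -0.292, 0.001], [-0.001, 0.001, -1.0]]
force: [-0.8, 0.1, -2.0]
width: 31.5
```

```bash
python3 go.py 493 -328 254; python3 - <<'E'
from h import *
d=r.capture("scene"); r.capture("top")
f=r.trace("wheel","scene"); v=r.trace("vase","scene")
for t in (f,v): print([(round(a["confidence"],2),a["region"].sum()) for a in t])
vm=v[0]["region"] if v else np.zeros((420,560),bool)
print(fit([d],[f[0]["region"]],"wheel",0,(493,-328),[cv2.dilate(vm.astype(np.uint8),np.ones((3,3)))>0]))
u=proj(d,[493,-328,150])[0].astype(int)
cv2.imwrite("pics/a7.png",zoom(d,[("vase",486,-312,150),("wheel",493,-328,0)],max(u[0],50),u[1],0,50))
E
```

```text
t 17.2 p [ 491.1 -312.3  253.4] R [[0.2922, -0.9564, -0.0011], [-0.9564, -0.2922, 0.0005], [-0.0008, 0.0009, -1.0]] w 31.5 F [-0.8  0.1 -2. ] q6 [-34.7   9.4 112.4  -0.   58.3  38.3]
shift m [ 0.0156  0.0028 -0.0006]
[(0.97, np.int64(1428))]
[(0.65, np.int64(1342))]
(array([ 498.9136219 , -327.74041367]), np.float64(0.0900297619047619))
```

View pics/a7.png

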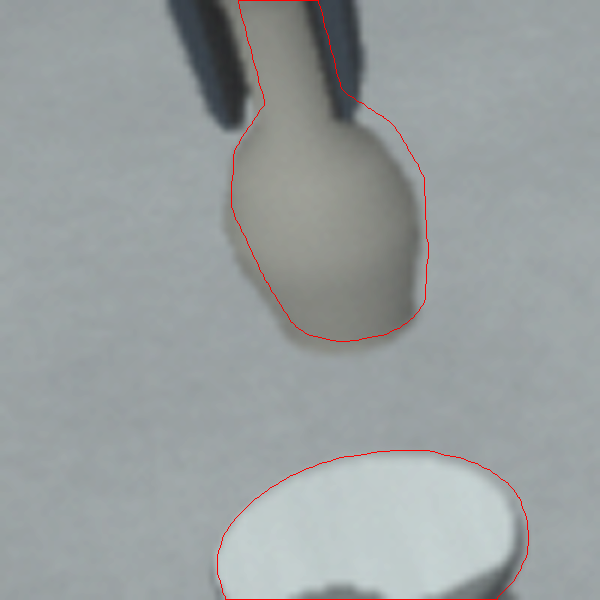

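>>> apply_moves(motion=[0.006,0.0014,0,0,0,0,1,0.011,0.0026,0,0,0,0,1,0.015,0.0034,0,0,0,0,1,0.0165,0.0038,0,0,0,0,1,0.0165,0.0038,0.01,0,0,0,1,0.0165,0.0038,0.025,0,0,0,1,0.0165,0.0038,0.038,0,0,0,1,0.0165,0.0038,0.044,0,0,0,1])

```text
t: 18.2
ee_pos: [492.6, -326.7, 207.5]
orientation: [[0.294, -0.956, -0.002], [-0.956, -0.294, 0.002], [-0.002, 0.002, -1.0]]
force: [1.1, -0.2, -2.4]
width: 31.1
```

```bash
python3 go.py 493.5 -327.5 210; python3 - <<'E'
from h import *
d=r.capture("scene"); e=r.capture("top")
f=r.trace("wheel","top"); v=r.trace("vase","scene")
for t in (f,v): print([(round(a["confidence"],2),a["region"].sum()) for a in t])
print(fit([d],[v[0]["region"]],"vase",106,(493,-328)))
u=proj(d,[493,-328,150])[0].astype(int)
a=zoom(d,[("vase",493.5,-327.5,106),("wheel",493,-327.5,0)],max(u[0],50),u[1],0,50)
u=proj(e,[493,-328,36])[0].astype(int)
b=zoom(e,[("wheel",493,-327.5,0)],max(u[0],50),u[1],0,50)
cv2.imwrite("pics/a8.png",np.hstack([a,b])[:,::])
cv2.imwrite("pics/a8.png",cv2.resize(np.hstack([a,b]),(800,400)))
E
```

```text
t 18.2 p [ 492.6 -326.7  207.5] R [[0.2935, -0.956, -0.0023], [-0.956, -0.2935, 0.0017], [-0.0023, 0.0017, -1.0]] w 31.1 F [ 1.1 -0.2 -2.4] q6 [-35.8  13.6 112.7  -0.   53.8  37.1]
shift m [ 0.001  -0.0006 -0.0025]
[(0.59, np.int64(1625)), (0.59, np.int64(644))]
[(0.73, np.int64(1266))]
(array([ 498.01184082, -325.75952148]), np.float64(0.08708530805687204))
```

View pics/a8.png

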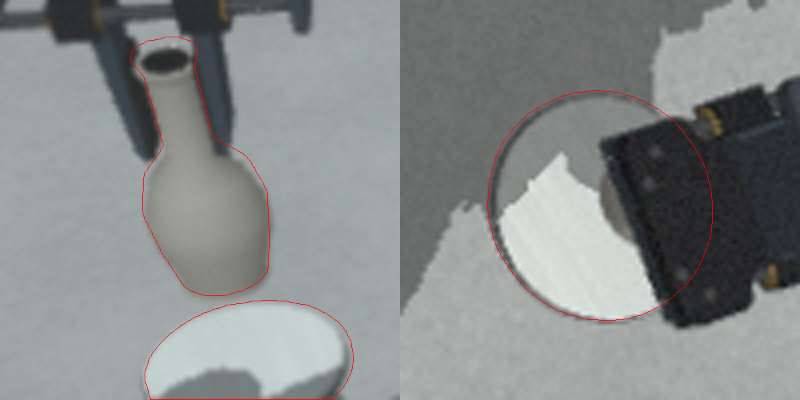

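>>> apply_moves(motion=[0,0,0.006,0,0,0,1,0,0,0.018,0,0,0,1,0,0,0.034,0,0,0,1,0,0,0.048,0,0,0,1,0,0,0.058,0,0,0,1,0,0,0.063,0,0,0,1,0,0,0.065,0,0,0,1,0,0,0.065,0,0,0,1])

```text
t: 19.2
ee_pos: [493.6, -327.5, 144.9]
orientation: [[0.293, -0.956, -0.0], [-0.956, -0.293, 0.0], [-0.0, 0.0, -1.0]]
force: [0.4, 0.7, -2.3]
width: 31.6
```

>>> apply_moves(motion=[0,0,0.001,0,0,0,1,0,0,0.002,0,0,0,1,0,0,0.003,0,0,0,1,0,0,0.004,0,0,0,1,0,0,0.0045,0,0,0,1,0,0,0.005,0,0,0,1,0,0,0.005,0,0,0,1,0,0,0.005,0,0,0,1])

```text
t: 20.0
ee_pos: [493.9, -327.7, 140.6]
orientation: [[0.293, -0.956, 0.001], [-0.956, -0.293, -0.001], [0.001, -0.001, -1.0]]
force: [-0.8, 1.0, 6.2]
width: 31.4
```

>>> apply_moves(motion=[0,0,0,0,0,0,0.64,0,0,0,0,0,0,0.62,0,0,0,0,0,0,0.6,0,0,0,0,0,0,0.56,0,0,0,0,0,0,0.5,0,0,0,0,0,0,0.4,0,0,0,0,0,0,0.25,0,0,0,0,0,0,0.1], squeeze=20)

```text
t: 20.8
ee_pos: [493.5, -327.4, 139.9]
orientation: [[0.293, -0.956, 0.0], [-0.956, -0.293, -0.0], [0.0, -0.0, -1.0]]
force: [0.2, -0.8, 0.3]
width: 66.5
```

>>> apply_moves(motion=[0,0,-0.005,0,0,0,0,0,0,-0.02,0,0,0,0,0,0,-0.045,0,0,0,0,0,0,-0.075,0,0,0,0,0,0,-0.105,0,0,0,0,0,0,-0.127,0,0,0,0,0,0,-0.135,0,0,0,0,0,0,-0.135,0,0,0,0])

```text
t: 21.6
ee_pos: [493.9, -327.7, 276.5]
orientation: [[0.293, -0.956, 0.002], [-0.956, -0.293, -0.001], [0.002, -0.001, -1.0]]
force: [0.6, -0.7, -1.1]
width: 91.2
```

```bash
python3 go.py; python3 - <<'E'
from h import *
d=r.capture("scene"); e=r.capture("top")
v=r.trace("vase","scene")
print(fit([d],[v[0]["region"]],"vase",36,(493,-328)))
u=proj(d,[493,-328,90])[0].astype(int)
a=zoom(d,[("vase",493.5,-327.5,36),("wheel",493,-327.5,0)],max(u[0],50),u[1],0,50)
cv2.imwrite("pics/a9.png",a)
E
```

```text
t 21.6 p [ 493.9 -327.7  276.5] R [[0.2934, -0.956, 0.002], [-0.956, -0.2934, -0.0014], [0.0019, -0.0014, -1.0]] w 91.2 F [ 0.6 -0.7 -1.1] q6 [-35.8   8.9 110.4  -0.   60.6  37.1]Traceback (most recent call last):
  File "<stdin>", line 4, in <module>
IndexError: list index out of range
```

>>> apply_moves(motion=[-0.0198,-0.0148,0,0,0,0,0,-0.0545,-0.0407,0,0,0,0,0,-0.0916,-0.0685,0,0,0,0,0,-0.1288,-0.0963,0,0,0,0,0,-0.1659,-0.124,0,0,0,0,0,-0.203,-0.1518,0,0,0,0,0,-0.2327,-0.174,0,0,0,0,0,-0.2476,-0.1851,0,0,0,0,0])

```text
t: 22.55
ee_pos: [597.9, -33.7, 273.5]
orientation: [[0.295, -0.955, -0.002], [-0.955, -0.295, 0.0], [-0.001, 0.002, -1.0]]
force: [-0.6, -0.0, 0.7]
width: 91.1
```

```bash
python3 go.py 597.8 -36.5 275; python3 - <<'E'
from h import *
d=r.capture("scene"); e=r.capture("top")
for n,z,p in (("vase",36,(493,-327)),("jar",0,(500,-170)),("figurine",28,(598,-36))):
  for c,i in (("scene",d),("top",e)):
    v=r.trace(n,c)
    if v: print(n,c,fit([i],[v[0]["region"]],n,z,p),v[0]["confidence"])
overlay(d,[sil(d,"vase",493.5,-327.5,36),sil(d,"wheel",493,-327.5,0),sil(d,"jar",500,-170,0),sil(d,"figurine",598,-36.5,28)],"pics/b1.png")
overlay(e,[sil(e,"vase",493.5,-327.5,36),sil(e,"wheel",493,-327.5,0),sil(e,"jar",500,-170,0),sil(e,"figurine",598,-36.5,28)],"pics/b1t.png")
E
```

```text
t 22.55 p [597.9 -33.7 273.5] R [[0.2952, -0.9554, -0.0019], [-0.9554, -0.2952, 0.0004], [-0.0009, 0.0017, -1.0]] w 91.1 F [-0.6 -0.   0.7] q6 [ -5.5   9.7 109.7   0.   60.7  67.4]
shift m [ 0.0026  0.0009 -0.0015]
vase scene (array([ 496.05408955, -328.09802437]), np.float64(0.0944660861594867)) 0.57
jar scene (array([ 500.41192055, -168.34824753]), np.float64(0.14186909581646423)) 0.8
figurine scene (array([600.96501303, -36.49928951]), np.float64(0.053181818181818184)) 0.78
```

View pics/b1.png

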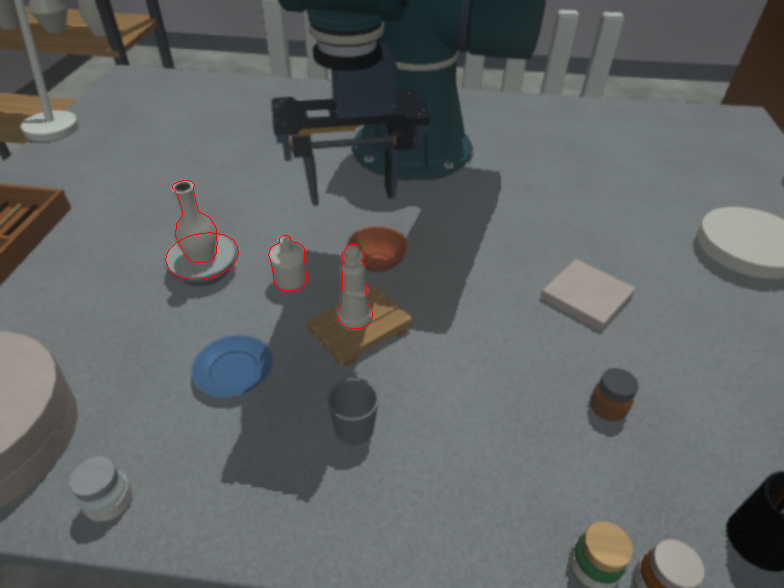

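View pics/b1t.png

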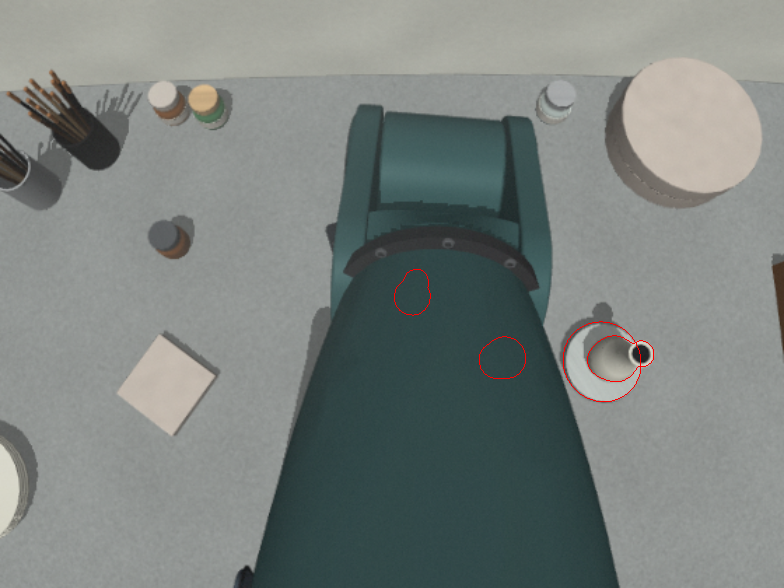

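>>> apply_moves(motion=[0,0,0.005,0,0,0,0,0,0,0.025,0,0,0,0,0,0,0.055,0,0,0,0,0,0,0.09,0,0,0,0,0,0,0.12,0,0,0,0,0,0,0.142,0,0,0,0.1,0,0,0.153,0,0,0,0.3,0,0,0.156,0,0,0,0.45])

```text
t: 23.75
ee_pos: [597.2, -36.7, 117.9]
orientation: [[0.293, -0.956, -0.002], [-0.956, -0.293, 0.0], [-0.001, 0.002, -1.0]]
force: [0.5, 0.1, 1.1]
width: 69.8
```

>>> apply_moves(motion=[0,0,0,0,0,0,0.48,0,0,0,0,0,0,0.52,0,0,0,0,0,0,0.56,0,0,0,0,0,0,0.6,0,0,0,0,0,0,0.65,0,0,0,0,0,0,1,0,0,0,0,0,0,1,0,0,0,0,0,0,1], squeeze=30)

```text
t: 24.55
ee_pos: [598.3, -36.5, 119.5]
orientation: [[0.293, -0.956, 0.001], [-0.956, -0.293, -0.0], [0.001, -0.001, -1.0]]
force: [0.5, -1.4, 6.1]
width: 35.0
```

>>> apply_moves(motion=[0,0,0,0,0,0,1,0,0,-0.003,0,0,0,1,0,0,-0.01,0,0,0,1,0,0,-0.025,0,0,0,1,0,0,-0.045,0,0,0,1,0,0,-0.063,0,0,0,1,0,0,-0.076,0,0,0,1,0,0,-0.081,0,0,0,1])

```text
t: 25.35
ee_pos: [598.4, -36.4, 201.9]
orientation: [[0.293, -0.956, 0.002], [-0.956, -0.293, -0.0], [0.001, -0.002, -1.0]]
force: [-0.1, 0.3, -2.7]
width: 35.5
```

```bash
python3 go.py ; python3 - <<'E'
from h import *
d=r.capture("scene")
v=r.trace("figurine","scene")
print(fit([d],[v[0]["region"]],"figurine",109,(598,-36)),v[0]["confidence"])
u=proj(d,[598,-36,175])[0].astype(int)
cv2.imwrite("pics/b2.png",zoom(d,[("figurine",598,-36.5,109)],*u,0,50))
E
```

```text
t 25.35 p [598.4 -36.4 201.9] R [[0.2934, -0.956, 0.0023], [-0.956, -0.2934, -0.0002], [0.0008, -0.0021, -1.0]] w 35.5 F [-0.1  0.3 -2.7] q6 [ -5.7  14.6 112.1   0.   53.1  67.2]
(array([598.31981659, -36.97306824]), np.float64(0.06865310077519379)) 0.96
```

View pics/b2.png

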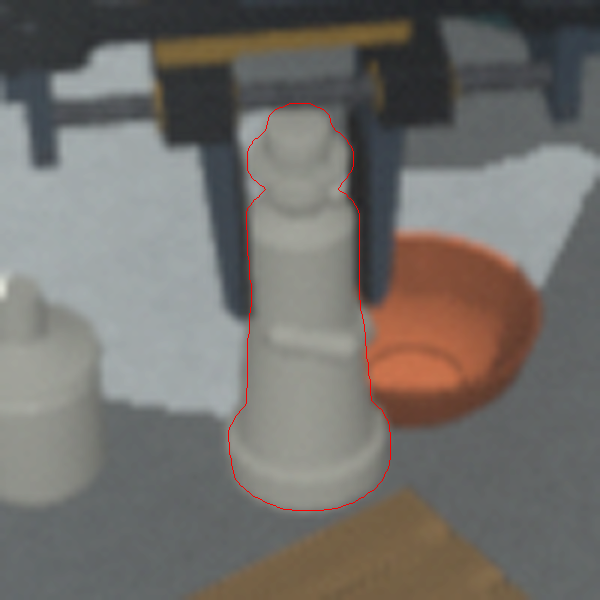

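>>> apply_moves(motion=[-0.008,0.0002,0,0,0,0,1,-0.024,0.0007,0,0,0,0,1,-0.047,0.0013,0,0,0,0,1,-0.075,0.0021,0,0,0,0,1,-0.105,0.0029,0,0,0,0,1,-0.135,0.0037,0,0,0,0,1,-0.165,0.0046,0,0,0,0,1,-0.195,0.0054,0,0,0,0,1])

```text
t: 26.25
ee_pos: [533.8, 150.3, 199.3]
orientation: [[0.294, -0.956, -0.001], [-0.956, -0.294, -0.0], [-0.0, 0.001, -1.0]]
force: [1.0, -0.3, -1.6]
width: 35.5
```

>>> apply_moves(motion=[-0.03,0.0008,0,0,0,0,1,-0.06,0.0017,0,0,0,0,1,-0.09,0.0025,0,0,0,0,1,-0.12,0.0033,0,0,0,0,1,-0.15,0.0041,0,0,0,0,1,-0.179,0.0049,0,0,0,0,1,-0.2,0.0055,0,0,0,0,1,-0.211,0.0058,0,0,0,0,1])

```text
t: 27.05
ee_pos: [466.2, 350.2, 199.3]
orientation: [[0.295, -0.955, -0.001], [-0.955, -0.295, -0.0], [0.0, 0.001, -1.0]]
force: [0.3, 0.3, -2.6]
width: 35.5
```

```bash
python3 go.py 468 348 200; python3 - <<'E'
from h import *
d=r.capture("scene");e=r.capture("top")
v=r.trace("figurine","scene")
print(fit([d],[v[0]["region"]],"figurine",109,(468,348)),v[0]["confidence"])
for n,i in (("scene",d),("top",e)):
    t=r.trace("tile",n)
    if t: print(n,fit([i],[t[0]["region"]],"tile",0,(468,348,55),None),t[0]["confidence"])
    t=r.trace("board",n)
    if t: print(n,fit([i],[t[0]["region"]],"board",0,(602,-27,135),None),t[0]["confidence"])
u=proj(d,[468,348,175])[0].astype(int)
a=zoom(d,[("figurine",468,348,109),("tile",468,348,0,np.radians(55))],*u,0,60)
u=proj(e,[602,-27,28])[0].astype(int)
b=zoom(e,[("board",602,-27,0,np.radians(135))],*u,0,60)
cv2.imwrite("pics/b3.png",cv2.resize(np.hstack([a,b]),(800,400)))
E
```

```text
t 27.05 p [466.2 350.2 199.3] R [[0.2951, -0.9555, -0.001], [-0.9555, -0.2951, -0.0005], [0.0001, 0.0011, -1.0]] w 35.5 F [ 0.3  0.3 -2.6] q6 [ 34.6  13.5 113.9   0.   52.7 107.4]
shift m [ 0.0026 -0.0011 -0.0007]Traceback (most recent call last):
  File "<stdin>", line 4, in <module>
IndexError: list index out of range
```

```bash
python3 go.py 468 348 200; python3 - <<'E'
from h import *
d=r.capture("scene");e=r.capture("top")
for n,i in (("scene",d),("top",e)):
  for o,z,p in (("figurine",109,(468,348)),("tile",0,(468,348,55)),("board",0,(602,-27,135))):
    t=r.trace(o,n)
    if t: print(n,o,fit([i],[t[0]["region"]],o,z,p),t[0]["confidence"])
u=proj(d,[468,348,120])[0].astype(int)
a=zoom(d,[("figurine",468,348,109),("tile",468,348,0,np.radians(55))],*u,0,60)
u=proj(e,[602,-27,28])[0].astype(int)
b=zoom(e,[("board",602,-27,0,np.radians(135))],*u,0,60)
cv2.imwrite("pics/b3.png",cv2.resize(np.hstack([a,b]),(800,400)))
E
```

```text
t 27.2 p [467.3 348.6 199.5] R [[0.2945, -0.9556, -0.0007], [-0.9556, -0.2945, -0.0006], [0.0004, 0.0008, -1.0]] w 35.2 F [ 0.1 -1.8 -2.4] q6 [ 34.4  13.4 113.9  -0.   52.7 107.3]
shift m [ 0.0008 -0.0005 -0.0005]
scene figurine (array([469.08105469, 347.29882812]), np.float64(0.27685228331780054)) 0.63
scene tile (array([468.76365242, 347.24322778,  54.79233181]), np.float64(0.04529339853300734)) 0.85
scene board (array([600.16237283, -26.57370971, 135.81017447]), np.float64(0.13153846153846155)) 0.65
top figurine (array([461.7288686, 344.2886641]), np.float64(4.778606965174129)) 0.71
top tile (array([467.91090625, 348.15663197,  54.38801109]), np.float64(0.43691358024691357)) 0.78
top board (array([601.6975712 , -27.45263043, 134.79414411]), np.float64(0.03781531531531532)) 0.59
```

View pics/b3.png

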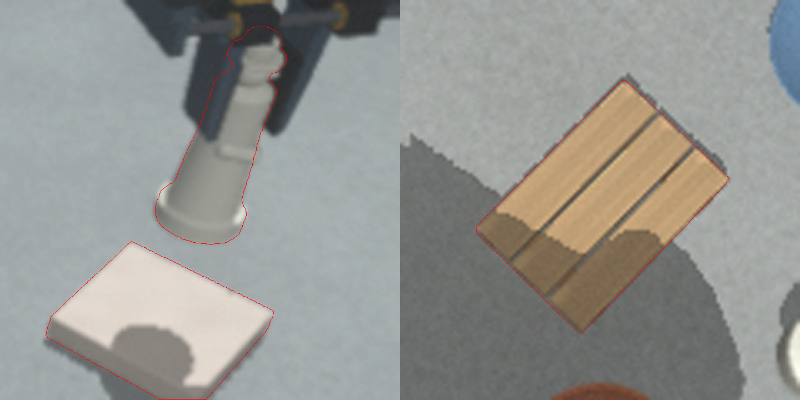

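>>> apply_moves(motion=[0,0,0.006,0,0,0,1,0,0,0.02,0,0,0,1,0,0,0.038,0,0,0,1,0,0,0.056,0,0,0,1,0,0,0.071,0,0,0,1,0,0,0.08,0,0,0,1,0,0,0.084,0,0,0,1,0,0,0.084,0,0,0,1])

```text
t: 28.4
ee_pos: [467.9, 348.4, 115.5]
orientation: [[0.293, -0.956, -0.001], [-0.956, -0.293, -0.0], [0.0, 0.001, -1.0]]
force: [-0.5, -0.1, -2.0]
width: 35.5
```

>>> apply_moves(motion=[0,0,0.001,0,0,0,1,0,0,0.002,0,0,0,1,0,0,0.003,0,0,0,1,0,0,0.004,0,0,0,1,0,0,0.0045,0,0,0,1,0,0,0.005,0,0,0,1,0,0,0.005,0,0,0,1,0,0,0.005,0,0,0,1])

```text
t: 29.2
ee_pos: [468.3, 348.6, 111.6]
orientation: [[0.293, -0.956, 0.001], [-0.956, -0.293, 0.0], [-0.0, -0.001, -1.0]]
force: [-1.3, -3.0, 6.5]
width: 35.5
```

Contact; release.

>>> apply_moves(motion=[0,0,0,0,0,0,0.6,0,0,0,0,0,0,0.58,0,0,0,0,0,0,0.55,0,0,0,0,0,0,0.5,0,0,0,0,0,0,0.43,0,0,0,0,0,0,0.3,0,0,0,0,0,0,0.15,0,0,0,0,0,0,0], squeeze=20)

```text
t: 30.0
ee_pos: [467.9, 348.4, 110.9]
orientation: [[0.293, -0.956, -0.0], [-0.956, -0.293, -0.0], [-0.0, 0.0, -1.0]]
force: [0.2, -0.3, -0.1]
width: 73.0
```

>>> apply_moves(motion=[0,0,-0.005,0,0,0,0,0,0,-0.02,0,0,0,0,0,0,-0.045,0,0,0,0,0,0,-0.075,0,0,0,0,0,0,-0.105,0,0,0,0,0,0,-0.127,0,0,0,0,0,0,-0.139,0,0,0,0,0,0,-0.139,0,0,0,0])

```text
t: 30.8
ee_pos: [468.6, 348.9, 252.1]
orientation: [[0.293, -0.956, 0.003], [-0.956, -0.293, 0.002], [-0.001, -0.003, -1.0]]
force: [-0.2, -0.3, -0.2]
width: 91.3
```

```bash
python3 go.py; python3 - <<'E'
from h import *
d=r.capture("scene");e=r.capture("top")
for n,i in (("scene",d),("top",e)):
  for o,z,p in (("figurine",20,(468,348)),("vase",36,(493,-327)),("jar",0,(500,-170))):
    t=r.trace(o,n)
    if t: print(n,o,fit([i],[t[0]["region"]],o,z,p),t[0]["confidence"])
L=[("figurine",468,348,20),("jar",500,-170,0),("vase",493,-327,36)]
overlay(d,[sil(d,*l) for l in L],"pics/b4.png")
u=proj(e,[500,-170,60])[0].astype(int)
cv2.imwrite("pics/b4t.png",zoom(e,L[1:2],*u,0,50))
E
```

```text
t 30.8 p [468.6 348.9 252.1] R [[0.2934, -0.956, 0.0026], [-0.956, -0.2934, 0.0018], [-0.001, -0.003, -1.0]] w 91.3 F [-0.2 -0.3 -0.2] q6 [ 34.4   9.6 112.3   0.   57.9 107.3]
scene figurine (array([469.24143982, 346.91659546]), np.float64(0.07277077497665733)) 0.59
scene vase (array([ 494.89048958, -328.23665237]), np.float64(0.05726495726495726)) 0.82
scene jar (array([ 499.70795107, -169.76983547]), np.float64(0.07011620603015076)) 0.91
top figurine (array([466.57843018, 345.85934448]), np.float64(0.3825367647058823)) 0.69
top vase (array([ 492.46044082, -325.98713083]), np.float64(0.04917940647482014)) 0.83
top jar (array([ 498.75 , -167.125]), np.float64(0.16855244252873564)) 0.91
```

View pics/b4.png

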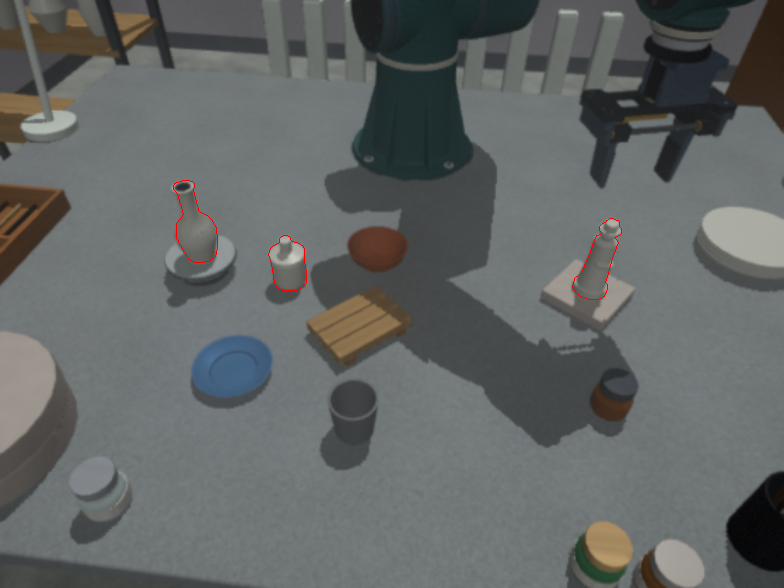

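View pics/b4t.png

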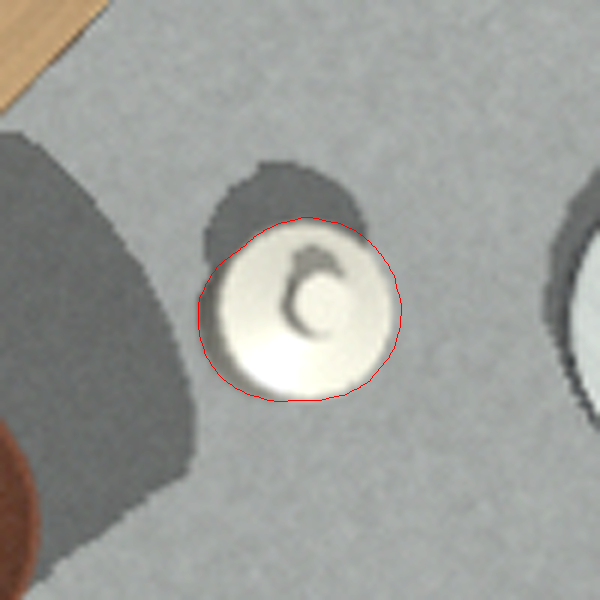

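>>> apply_moves(motion=[0.02,0.0048,0,0,0,0,0,0.057,0.0137,0,0,0,0,0,0.097,0.0233,0,0,0,0,0,0.137,0.0329,0,0,0,0,0,0.177,0.0426,0,0,0,0,0,0.217,0.0522,0,0,0,0,0,0.257,0.0618,0,0,0,0,0,0.297,0.0714,0,0,0,0,0])

```text
t: 32.0
ee_pos: [486.6, 41.9, 249.8]
orientation: [[0.294, -0.956, -0.0], [-0.956, -0.294, -0.0], [-0.0, 0.0, -1.0]]
force: [1.3, -0.3, -0.0]
width: 90.9
```

>>> apply_moves(motion=[0.04,0.0096,0,0,0,0,0,0.08,0.0192,0,0,0,0,0,0.12,0.0289,0,0,0,0,0,0.157,0.0377,0,0,0,0,0,0.186,0.0447,0,0,0,0,0,0.202,0.0486,0,0,0,0,0,0.2071,0.0498,0,0,0,0,0,0.2071,0.0498,0,0,0,0,0])

```text
t: 32.8
ee_pos: [499.9, -168.9, 249.7]
orientation: [[0.293, -0.956, -0.0], [-0.956, -0.293, 0.0], [-0.0, 0.0, -1.0]]
force: [-0.7, 0.8, -1.0]
width: 91.5
```

>>> apply_moves(motion=[0,0,0.01,0,0,0,0,0,0,0.035,0,0,0,0,0,0,0.068,0,0,0,0,0,0,0.1,0,0,0,0,0,0,0.13,0,0,0,0.1,0,0,0.151,0,0,0,0.3,0,0,0.161,0,0,0,0.5,0,0,0.161,0,0,0,0.62])

```text
t: 33.6
ee_pos: [499.3, -168.0, 87.7]
orientation: [[0.294, -0.956, -0.002], [-0.956, -0.294, 0.001], [-0.002, 0.002, -1.0]]
force: [0.5, 0.1, 1.1]
width: 62.0
```

>>> apply_moves(motion=[0,0,0,0,0,0,0.68,0,0,0,0,0,0,0.72,0,0,0,0,0,0,0.76,0,0,0,0,0,0,0.8,0,0,0,0,0,0,1,0,0,0,0,0,0,1,0,0,0,0,0,0,1,0,0,0,0,0,0,1], squeeze=30)

```text
t: 34.4
ee_pos: [500.2, -169.2, 89.2]
orientation: [[0.293, -0.956, 0.0], [-0.956, -0.293, -0.0], [0.0, -0.0, -1.0]]
force: [-1.6, -1.5, 5.4]
width: 18.6
```

>>> apply_moves(motion=[0,0,0,0,0,0,1,0,0,-0.003,0,0,0,1,0,0,-0.01,0,0,0,1,0,0,-0.026,0,0,0,1,0,0,-0.048,0,0,0,1,0,0,-0.068,0,0,0,1,0,0,-0.083,0,0,0,1,0,0,-0.09,0,0,0,1])

```text
t: 35.2
ee_pos: [500.4, -169.2, 180.4]
orientation: [[0.293, -0.956, 0.001], [-0.956, -0.293, -0.001], [0.001, -0.001, -1.0]]
force: [-0.1, -0.6, -1.5]
width: 19.1
```

>>> apply_moves(motion=[-0.006,-0.008,0,0,0,0,1,-0.02,-0.026,0,0,0,0,1,-0.038,-0.05,0,0,0,0,1,-0.058,-0.076,0,0,0,0,1,-0.077,-0.101,0,0,0,0,1,-0.093,-0.122,0,0,0,0,1,-0.103,-0.135,0,0,0,0,1,-0.1063,-0.1393,0,0,0,0,1])

```text
t: 36.0
ee_pos: [602.3, -25.2, 178.0]
orientation: [[0.295, -0.956, -0.001], [-0.956, -0.295, 0.0], [-0.0, 0.001, -1.0]]
force: [0.2, -0.2, -2.9]
width: 19.3
```

```bash
python3 go.py 602 -27 179; python3 - <<'E'
from h import *
d=r.capture("scene")
t=r.trace("jar","scene")
if t: print(fit([d],[t[0]["region"]],"jar",90,(602,-27)),t[0]["confidence"])
u=proj(d,[602,-27,90])[0].astype(int)
cv2.imwrite("pics/b5.png",zoom(d,[("jar",602,-27,90),("board",602,-27,0,np.radians(135))],*u,0,50))
E
python3 go.py
```

```text
t 36.0 p [602.3 -25.2 178. ] R [[0.2947, -0.9556, -0.0011], [-0.9556, -0.2947, 0.0002], [-0.0005, 0.001, -1.0]] w 19.3 F [ 0.2 -0.2 -2.9] q6 [ -4.6  16.8 112.2   0.   51.   68.2]
shift m [ 0.0017  0.0009 -0.001 ]
(array([604.67985344, -25.97785568]), np.float64(0.16166583665338646)) 0.91
t 36.1 p [601.7 -26.3 178.3] R [[0.294, -0.9558, -0.001], [-0.9558, -0.294, 0.0], [-0.0003, 0.0009, -1.0]] w 19.1 F [-0.4 -0.3 -3.2] q6 [ -4.7  16.8 112.2  -0.   51.   68.2]
```

View pics/b5.png

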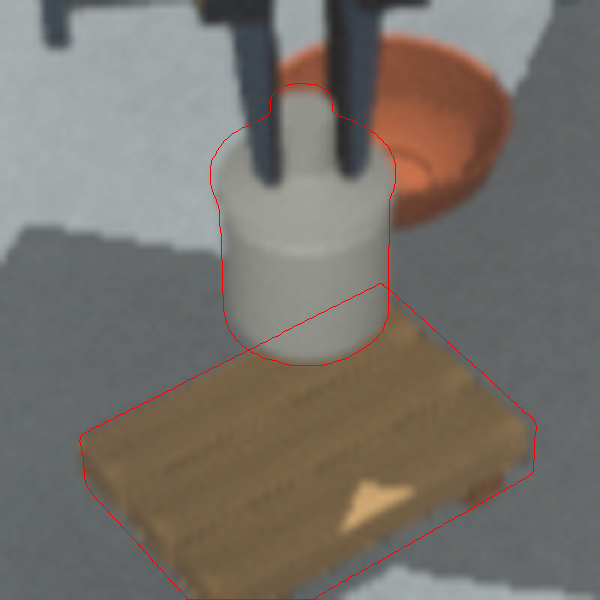

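>>> apply_moves(motion=[0,0,0.005,0,0,0,1,0,0,0.016,0,0,0,1,0,0,0.029,0,0,0,1,0,0,0.041,0,0,0,1,0,0,0.05,0,0,0,1,0,0,0.055,0,0,0,1,0,0,0.057,0,0,0,1,0,0,0.057,0,0,0,1])

```text
t: 36.9
ee_pos: [602.0, -26.5, 121.8]
orientation: [[0.293, -0.956, -0.0], [-0.956, -0.293, 0.0], [-0.0, 0.0, -1.0]]
force: [0.0, 0.3, -2.8]
width: 18.8
```

>>> apply_moves(motion=[0,0,0.001,0,0,0,1,0,0,0.002,0,0,0,1,0,0,0.003,0,0,0,1,0,0,0.004,0,0,0,1,0,0,0.0045,0,0,0,1,0,0,0.005,0,0,0,1,0,0,0.005,0,0,0,1,0,0,0.005,0,0,0,1])

```text
t: 37.7
ee_pos: [602.2, -26.6, 117.3]
orientation: [[0.293, -0.956, 0.0], [-0.956, -0.293, -0.0], [0.0, -0.0, -1.0]]
force: [-2.2, -0.0, 3.7]
width: 19.2
```

>>> apply_moves(motion=[0,0,0,0,0,0,0.78,0,0,0,0,0,0,0.76,0,0,0,0,0,0,0.73,0,0,0,0,0,0,0.7,0,0,0,0,0,0,0.64,0,0,0,0,0,0,0.5,0,0,0,0,0,0,0.3,0,0,0,0,0,0,0.1], squeeze=20)

```text
t: 38.5
ee_pos: [602.0, -26.6, 116.9]
orientation: [[0.293, -0.956, 0.0], [-0.956, -0.293, 0.0], [-0.0, -0.0, -1.0]]
force: [0.8, -0.0, 0.1]
width: 53.8
```

>>> apply_moves(motion=[0,0,-0.005,0,0,0,0,0,0,-0.02,0,0,0,0,0,0,-0.045,0,0,0,0,0,0,-0.075,0,0,0,0,0,0,-0.105,0,0,0,0,0,0,-0.13,0,0,0,0,0,0,-0.15,0,0,0,0,0,0,-0.16,0,0,0,0])

```text
t: 39.3
ee_pos: [602.7, -26.6, 280.1]
orientation: [[0.293, -0.956, 0.003], [-0.956, -0.293, -0.0], [0.001, -0.003, -1.0]]
force: [0.4, 0.2, -0.6]
width: 91.1
```

>>> apply_moves(motion=[-0.01,0.005,0,0,0,0,0,-0.035,0.015,0,0,0,0,0,-0.07,0.03,0,0,0,0,0,-0.105,0.045,0,0,0,0,0,-0.14,0.06,0,0,0,0,0,-0.17,0.075,0,0,0,0,0,-0.19,0.085,0,0,0,0,0,-0.2,0.09,0,0,0,0,0])

```text
t: 40.1
ee_pos: [455.1, 139.3, 276.0]
orientation: [[0.295, -0.956, -0.002], [-0.956, -0.295, -0.0], [-0.0, 0.002, -1.0]]
force: [0.9, 0.2, -0.1]
width: 90.9
```

```bash
python3 go.py; python3 meas.py >/dev/null; python3 - <<'E'
from h import *
import pickle
ds,M=pickle.load(open("m.pkl","rb"))
for o,z,p in (("figurine",20,(468,348)),("vase",36,(493,-327)),("jar",28,(602,-27)),("paint_jar",0,(698,351)),("saucer",0,(713,-202)),("water_cup",0,(784,-5)),("bowl",0,(429,-21))):
  print(o,[(fit([ds[i]],[M[o,i]],o,z,p)[0].round(1) if M[o,i] is not None else None) for i in (0,1)])
L=[("figurine",468,348,20),("jar",602,-27,28),("vase",493,-327,36)]
for i in (0,1): overlay(ds[i],[sil(ds[i],*l) for l in L],f"pics/c{i}.png")
E
```

```text
t 40.1 p [455.1 139.3 276. ] R [[0.2948, -0.9556, -0.0016], [-0.9556, -0.2948, -0.0003], [-0.0002, 0.0016, -1.0]] w 90.9 F [ 0.9  0.2 -0.1] q6 [ 14.2  -2.8 122.7   0.   60.1  87.1]
figurine [array([469.4, 346.8]), None]
vase [array([ 495.2, -329.1]), array([ 493. , -325.5])]
jar [array([603. , -26.4]), array([601.3, -25.5])]
paint_jar [array([697.5, 351.5]), array([696.3, 351.4])]
saucer [array([ 713.3, -202.9]), array([ 711.5, -202.2])]
water_cup [array([790.3,  -5.1]), array([783.8,  -4.6])]
bowl [array([432.2, -23.7]), array([429.8, -21.9])]
```

View pics/c0.png

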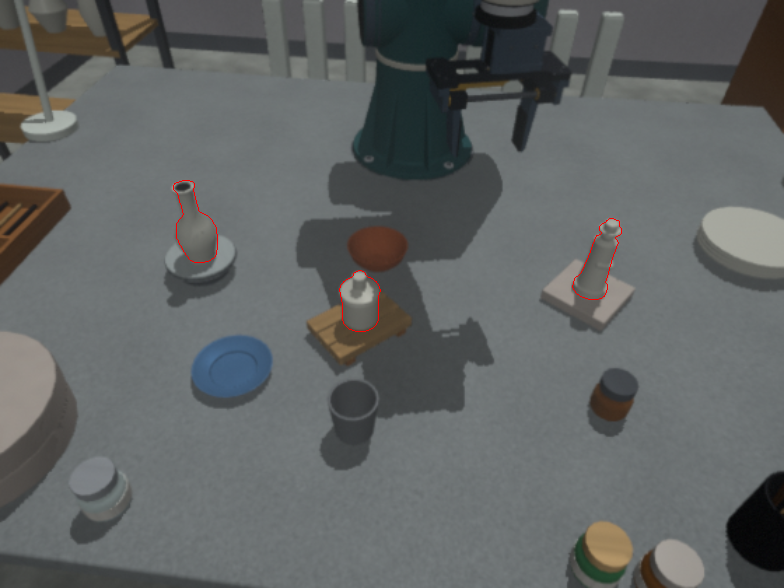

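View pics/c1.png

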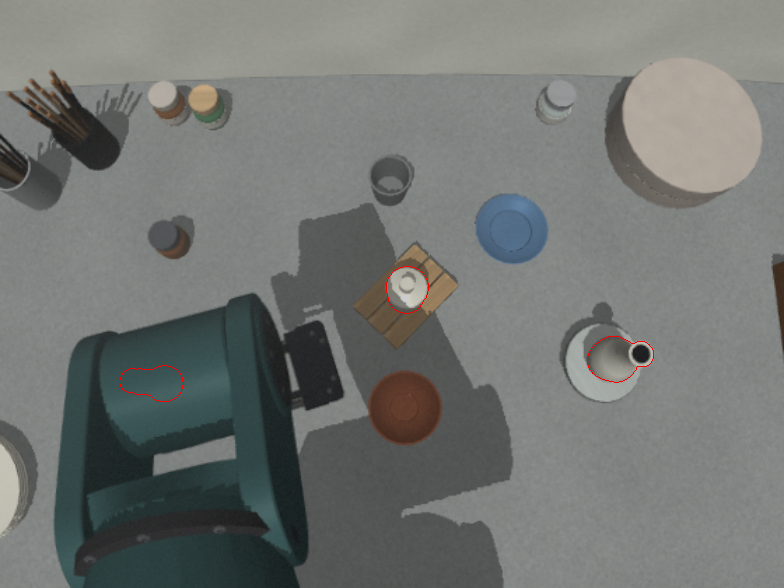

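All three pieces stand upright and centred, and the bystanders are unmoved. I'm handing the job in.

```bash
python3 -c "
from station import r
print(r.finish_job())"
```

```text
the job is handed in; nothing more can be done
None
```

The vase is on the wheel, the figurine on the tile and the lidded jar on the board. I handed the job in at about 40 s of the 115 s. `finish_job` gave no verdict.

**What I did:** I parked the jar upright on bare bench at about (500, -170) mm and let go. Then I moved the vase to the wheel, the figurine to the tile and the parked jar to the board. Each piece was lowered in 1 mm steps until the force reading showed contact, and only then released.

**Last checks:** in the final pictures each piece looked upright and clear of the gripper. The fitted positions put each piece about 3 mm or less from where I placed its stand's centre, except as noted below. The bystanders showed no real shift; the largest change between fits was about 4 mm (bowl, scene camera), within the noise.

**What was weaker or disagreed:**
- **Cameras:** the scene camera reads up to 7 mm farther out in x than the top camera for some items, mainly the wheel. By its reading alone the vase would be about 4 mm off centre, still inside the 15 mm limit.
- **Vase grip:** the opening read about 31.5 mm, so the fingers most likely held the vase at its lip rather than its 26 mm neck. It stayed upright all the way.
- **Figurine:** the arm hid it from the top camera at the end, so its final check rests on the scene camera. An earlier top view was partly blocked but agreed to about 3 mm.

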